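# Set the stacked lids out to dry

## Robot

A 6-joint arm with a two-finger parallel gripper is mounted at the origin on the work surface. World frame = base frame: x ahead of the robot, y to its left, z up, the work surface at z = 0. Lengths are in m, angles in rad, forces in N, time in s.
With the tool pointing down it reaches from about 0.375 to 0.9 m from the base axis. Payload 3.1 kg.
Tool frame: the origin (TCP) lies where the fingers leave the gripper's body, on its centre line; the fingertips stand 73 mm ahead of it and the grasp point (between the pads) lies 54 mm ahead of it; z points along the fingers, y is the line along which they close (so a half turn about z gives the same grasp; the last joint's range is limited). The gripper opens to 85 mm and grips with 20 to 120 N. Pads are 22 mm wide; open, the fingers measure 114 mm over their backs; the gripper's body (76 mm by 85 mm) begins 54 mm behind the grasp point. The pads swing forward as they close: fully open they stand 13 mm farther back than shut.
Start: joints at [-1.355, 0.527, 1.433, -0, 1.181, -0.178], TCP at [0.24, -0.577, 0.304] pointing down, gripper open.
Joint ranges: [-3.08, 3.08], [-0.75, 2.2], [0.22, 2.44], [-1.43, 4.57], [0, 2.65], [-2.85, 2.85]. Speed limits (rad/s): [2.79, 2.79, 3.14, 3.14, 3.14, 3.14].

## Interface

Orientations are given as a unit quaternion [x, y, z, w].
In Python, from station import manip gives the robot as it stands.
- The arm moves only by the shell command python3 -m crank 'ROWS' [FORCE]. ROWS is JSON, a list of rows, each an object with "dp": the shift along the tool's x, y, z normalised to -1 to 1, where 1 is 50 cm, a list of three; "delta_rot": the turn, a rotation vector about the tool's x, y, z normalised to -1 to 1, where 1 is 2 pi rad, a list of three; "fingers": the opening, from -1 (shut) to 1 (fully open). A call has 1 to 12 rows; each row shifts and turns the commanded pose from where the row before left it, along the tool's axes as they then stand; what a row does not reach is not made up. A row lasts 1/12 s, in which the tool goes at most 41.7 mm and 7.16 degrees, less where a joint would pass 70% of its speed; a pose out of reach is approached as far as the arm can. A call with a number of a shift or a turn outside -1 to 1 is refused whole. A call with a gripper value outside its range is refused whole. The fingers move at their own pace and stop on an object; FORCE is the grip in N (left out, the last holds). Time passes only in rows, so rows that do not move let the fingers close. It gives the time, the measured TCP pose, the force, the opening and the grip force at its end, in the units of the state.
- manip.sense(): the state, without advancing time (a new reading comes with each control period).
- manip.snapshot(name): name is "scene" or "side" or "wrist"; returns (picture, depth): 420x560x3 uint8, red, green, blue; 420x560 float32, m along the optical axis (not along the pixel's ray), 0 where there is no reading.
- manip.camera_model(name): a dict with "fx", "fy", "cx", "cy" (pixels), "k1" (the pictures are not rectified: a ray, as slopes to the right and down, at radius r is drawn at 1 + k1 r^2 times it, then the intrinsics apply), "origin" and "attitude" of the camera in the world. Camera axes: x right, y up, looking along -z (the intrinsics and any distortion apply to the point x, -y, -z); pixel columns grow to the right and rows downward; lengths in m; the calibration is good to about 2 mm. A picture is of the moment at which its call begins: read the wrist's pose just before it. camera_model takes no time and is no camera call; for the wrist camera it gives the pose at the moment of the call.
- manip.sign_off(): hands the job in; it is judged then, once.
The state is a dict: "t": time; "q": joint angles; "qd": joint speeds; "tau": joint torques, N m; "tcp_pos": TCP position; "tool_rot": TCP orientation; "force": force on the tool from outside, world axes, zero at the start; "ft_torque": the same for the moment, N m; "finger_gap": opening from 0.0 (shut) to 1.0 (fully open); "gripper_force": force on a finger pad.
Only numpy, scipy, OpenCV 4.12 (cv2) and the standard library are available. Lean on these libraries where they do the work, as an engineer would, in place of code of your own. Each camera call takes 0.05 s, during which the arm holds its last target. There are 200 camera calls.

## Task

Take the stack of four wooden lids apart and set each lid out to dry on the round stand of its own size: the smallest lid on the smallest stand, and so on up to the largest. Set each one down gently, the right way up, flat and centred on its stand, and leave the two little black cups standing where they are.

Things in the scene. Friction and masses are not known exactly. Their poses are not given: they have to be found in the camera images.
- knob_small (a point): smallest dark wooden lid, 66 mm across, on top of the stack: a flat-topped cap 28 mm high, hollow below (23 mm deep, skirt 5 mm thick), with a cylindrical knob on top, 32 mm across, 20 mm high; about 30 to 130 g. Point: centre of the knob, 10 mm above the lid's flat top, 38 mm above its lower rim; z up. Lids stack loosely over each other's knobs, 28 mm apart
- stand_top_small (a point): the fixed flat red-brown drying stand for the smallest lid: a plain round disc 86 mm across (20 mm wider than its lid) and 12 mm high, fixed on the table. The point is the centre of its flat top face
- knob_medium (a point): second smallest dark wooden lid, 88 mm across, second from the top: a flat-topped cap 28 mm high, hollow below (23 mm deep, skirt 5 mm thick), with a cylindrical knob on top, 32 mm across, 20 mm high; about 30 to 130 g. Point: centre of the knob, 10 mm above the lid's flat top, 38 mm above its lower rim; z up. Lids stack loosely over each other's knobs, 28 mm apart
- stand_top_medium (a point): the fixed flat red-brown drying stand for the second smallest lid: a plain round disc 108 mm across (20 mm wider than its lid) and 12 mm high, fixed on the table. The point is the centre of its flat top face
- knob_large (a point): second largest dark wooden lid, 110 mm across, third from the top: a flat-topped cap 28 mm high, hollow below (23 mm deep, skirt 5 mm thick), with a cylindrical knob on top, 32 mm across, 20 mm high; about 30 to 130 g. Point: centre of the knob, 10 mm above the lid's flat top, 38 mm above its lower rim; z up. Lids stack loosely over each other's knobs, 28 mm apart
- stand_top_large (a point): the fixed flat red-brown drying stand for the second largest lid: a plain round disc 130 mm across (20 mm wider than its lid) and 12 mm high, fixed on the table. The point is the centre of its flat top face
- knob_huge (a point): largest dark wooden lid, 132 mm across, at the bottom, standing on the table: a flat-topped cap 28 mm high, hollow below (23 mm deep, skirt 5 mm thick), with a cylindrical knob on top, 32 mm across, 20 mm high; about 30 to 130 g. Point: centre of the knob, 10 mm above the lid's flat top, 38 mm above its lower rim; z up. Lids stack loosely over each other's knobs, 28 mm apart
- stand_top_huge (a point): the fixed flat red-brown drying stand for the largest lid: a plain round disc 152 mm across (20 mm wider than its lid) and 12 mm high, fixed on the table. The point is the centre of its flat top face
- cup_a_center (a point): small loose black lacquer cup on the left (+y) side, 44 mm across, 36 mm high, standing on the table among the stands; not to be disturbed. The point is its centre, half-way up
- cup_b_center (a point): small loose black lacquer cup on the right (-y) side, 44 mm across, 36 mm high, standing on the table among the stands; not to be disturbed. The point is its centre, half-way up
Not all that is in view belongs to the job. Leave any green or turquoise look-alike of the part that bears knob_medium alone.

How it is judged:
At the end, for the whole second after the job is handed in: Every lid lies flat (within 0.1 rad) and knob up on the stand of its own size, resting on its top (height within 5 mm), its centre within 12 mm of the stand's centre, released and at rest (horizontal distance between knob_small and stand_top_small below 0.012 m and z of knob_small in the frame of stand_top_small between 0.033 and 0.043 m and angle between each of knob_small, knob_medium, knob_large, knob_huge's own z axis and vertical below 0.1 rad and linear speed of each of lid_small, lid_medium, lid_large, lid_huge below 0.02 m/s and horizontal distance between knob_medium and stand_top_medium below 0.012 m and z of knob_medium in the frame of stand_top_medium between 0.033 and 0.043 m and horizontal distance between knob_large and stand_top_large below 0.012 m and z of knob_large in the frame of stand_top_large between 0.033 and 0.043 m and horizontal distance between knob_huge and stand_top_huge below 0.012 m and z of knob_huge in the frame of stand_top_huge between 0.033 and 0.043 m); the robot touches nothing.
It fails at once if the small cup on the left (+y) side is knocked or shifted by more than 20 mm or tipped over (distance of cup_a_center from where it was at the start of the episode above 0.02 m or angle between cup_a_center's own z axis and vertical above 0.5 rad).
It fails at once if the small cup on the right (-y) side is knocked or shifted by more than 20 mm or tipped over (distance of cup_b_center from where it was at the start of the episode above 0.02 m or angle between cup_b_center's own z axis and vertical above 0.5 rad).
It fails at once if a lid is dropped or thrown (moves faster than 0.8 m/s with nothing touching it, a free fall of more than 3 cm) ((linear speed of lid_small above 0.8 m/s and contact force between lid_small and anything else below 0.01 N) or (linear speed of lid_medium above 0.8 m/s and contact force between lid_medium and anything else below 0.01 N) or (linear speed of lid_large above 0.8 m/s and contact force between lid_large and anything else below 0.01 N) or (linear speed of lid_huge above 0.8 m/s and contact force between lid_huge and anything else below 0.01 N)).
It also fails if it takes over 120 s, if anything falls off the work surface, if the arm or the gripper's body presses on something with over 40 N, if the wrist force passes 120 N, or if a joint passes its speed limit or range.

## Working session

There is one attempt and no reset: what is moved stays moved. The work goes in short steps, Python scripts to look and compute and a shell command to move; the robot and the scene stay as the last step left them, time stands still between calls to the robot, and variables do not carry over. Pictures are saved under pics/ and viewed, at most 14 in all, crops included, and the job is handed in when it is done.

```bash
mkdir -p pics; cat > h.py <<'E'
import numpy as np, cv2
from scipy.spatial.transform import Rotation as R
from station import manip
def snap(n,f):
    m=manip.camera_model(n); p,d=manip.snapshot(n); cv2.imwrite('pics/'+f+'.png',p[:,:,::-1]); np.savez('pics/'+f+'.npz',p=p,d=d,m=np.array(m,dtype=object)); return p,d,m
def load(f):
    z=np.load('pics/'+f+'.npz',allow_pickle=True); return z['p'],z['d'],z['m'].item()
def att(m):
    a=np.array(m['attitude']); return a if a.shape==(3,3) else R.from_quat(a).as_matrix()
def rays(m,uv):
    K=np.array([[m['fx'],0,m['cx']],[0,m['fy'],m['cy']],[0,0,1.]])
    x=cv2.undistortPoints(np.array(uv,float).reshape(-1,1,2),K,np.array([m['k1'],0,0,0.])).reshape(-1,2)
    return np.c_[x[:,0],-x[:,1],-np.ones(len(x))]@att(m).T
def plane(m,uv,z):
    r=rays(m,uv); o=np.array(m['origin']); return o+r*((z-o[2])/r[:,2])[:,None]
def cloud(d,m):
    v,u=np.mgrid[0:d.shape[0],0:d.shape[1]]; r=rays(m,np.c_[u.ravel(),v.ravel()])
    return (np.array(m['origin'])+r*d.reshape(-1,1)).reshape(d.shape+(3,))
E
python3 - <<'E'
from h import *
for n in('scene','side'):
    p,d,m=snap(n,n+'0'); print(n,m,(d>0).mean())
s=manip.sense(); print(s)
E
```

```text
scene {'fx': 441.7580938597035, 'fy': 441.7580938597035, 'cx': 279.6222192353786, 'cy': 209.98540313072124, 'k1': -0.06370178227565976, 'origin': array([1.08715771, 0.10570106, 0.82990639]), 'attitude': array([0.21536728, 0.27787797, 0.74419491, 0.56795661])} 0.9959651360544217
side {'fx': 515.9341680906456, 'fy': 515.9341680906456, 'cx': 273.79962956683346, 'cy': 211.88434769499443, 'k1': -0.14425091422528236, 'origin': array([ 0.01727178, -1.06874844,  0.86341951]), 'attitude': array([ 0.44802568, -0.10424769, -0.17873776,  0.86974607])} 0.996016156462585
{'t': 0.1, 'q': array([-1.35549623e+00,  5.28386037e-01,  1.43379279e+00,  1.18920483e-06,
        1.18145066e+00, -1.78474616e-01]), 'qd': array([ 0.00016446, -0.00257927, -0.00360279, -0.00101666,  0.00037155,
        0.0003826 ]), 'tau': array([-5.52498847e-06, -4.43303204e+01, -1.78586322e+01, -2.53939797e-04,
        3.91265057e-03, -5.41597231e-06]), 'tcp_pos': array([ 0.23972676, -0.57663094,  0.30301754]), 'tool_rot': array([ 9.80679752e-01,  1.95617450e-01, -1.82010445e-05, -1.01825645e-03]), 'force': array([-0.51852981, -0.26291036,  0.88496023]), 'ft_torque': array([-0.00686065, -0.00045877, -0.06331554]), 'gripper_force': 0.0, 'finger_gap': 0.9983121676507702}
```

View pics/scene0.png

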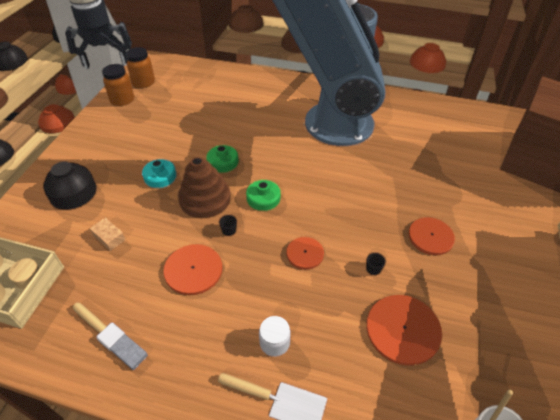

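View pics/side0.png

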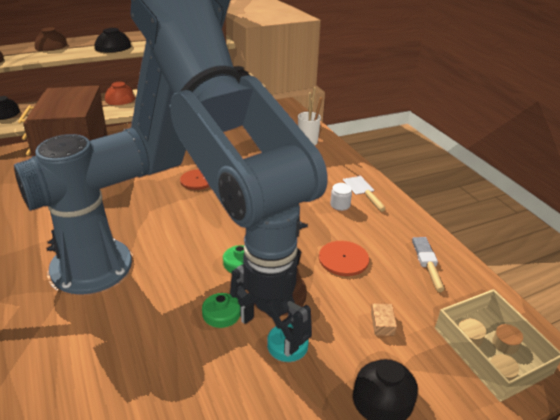

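The scene picture shows the brown stack at (203,185) with its top knob at (197,162), and green or turquoise look-alikes around it at (222,157), (263,193) and (160,173). The red stands are at (193,268), (305,253), (431,236) and (404,328). The cups are at (228,225) and (375,263). In the side view the arm hides the stack.

```bash
python3 - <<'E'
from h import *
p,d,m=load('scene0'); hsv=cv2.cvtColor(p,cv2.COLOR_RGB2HSV)
C=cloud(d,m)
def blobs(mask,z,amin,name):
    n,l,st,c=cv2.connectedComponentsWithStats(mask.astype('uint8'))
    for i in range(1,n):
        if st[i,4]<amin: continue
        cs,_=cv2.findContours((l==i).astype('uint8'),0,1); k=max(cs,key=cv2.contourArea)
        P=plane(m,k[:,0],z)[:,:2].astype('float32'); (cx,cy),r=cv2.minEnclosingCircle(P)
        pts=C[l==i]; print(name,c[i].round(0),st[i,4],'circ',round(cx,4),round(cy,4),'D',round(2*r*1000,1),'zdepth',np.percentile(pts[:,2],[5,50,95]).round(3),pts.mean(0).round(3))
h,s,v=hsv[...,0],hsv[...,1],hsv[...,2]
work=(C[...,2]>-.02)&(C[...,2]<.3)&(C[...,0]>.2)&(C[...,0]<.95)&(abs(C[...,1])<.65)
for q in [(193,262),(305,247),(431,230),(404,318),(203,200),(150,350)]: print(q,hsv[q[1],q[0]])
red=work&((h<7)|(h>176))&(s>190)&(v>120)
blobs(red&(C[...,2]<.03),.012,150,'red')
blobs(work&(h>50)&(h<100)&(s>120),.03,100,'grn')
blobs(work&(v<45)&(C[...,2]>.015),.036,60,'blk')
# stack: depth points high
reg=work&(C[...,0]<.6)
sel=C[130:225,165:245].reshape(-1,3)
for lo,hi in((.118,.2),(.104,.118),(.08,.09),(.052,.06),(.024,.031)):
    q=sel[(sel[:,2]>lo)&(sel[:,2]<hi)]; print(lo,len(q),q.mean(0).round(4) if len(q) else '',q.min(0).round(3) if len(q) else '',q.max(0).round(3) if len(q) else '')
E
```

```text
(193, 262) [  7 187 218]
(305, 247) [  7 187 187]
(431, 230) [  8 193 186]
(404, 318) [  8 193 185]
(203, 200) [  9 149  94]
(150, 350) [ 13 155 193]
grn [223. 158.] 599 circ 0.2748 -0.2743 D 105.8 zdepth [0.009 0.026 0.045] [ 0.27  -0.271  0.026]
grn [159. 174.] 689 circ 0.3728 -0.413 D 103.6 zdepth [0.009 0.026 0.047] [ 0.37  -0.412  0.026]
grn [263. 195.] 785 circ 0.3718 -0.1266 D 100.9 zdepth [0.007 0.028 0.048] [ 0.372 -0.127  0.027]
blk [123.  49.] 90 circ -0.1614 -0.8116 D 141.8 zdepth [0.261 0.292 0.299] [ 0.226 -0.522  0.287]
blk [79. 52.] 97 circ -0.0984 -0.9411 D 162.7 zdepth [0.259 0.293 0.299] [ 0.267 -0.621  0.288]
blk [356. 100.] 815 circ -0.0856 0.044 D 166.3 zdepth [0.239 0.27  0.297] [0.262 0.057 0.269]
blk [ 68. 188.] 975 circ 0.4767 -0.6141 D 156.1 zdepth [0.018 0.047 0.08 ] [ 0.499 -0.596  0.049]
blk [228. 224.] 162 circ 0.4893 -0.1758 D 50.6 zdepth [0.017 0.027 0.036] [ 0.483 -0.18   0.027]
blk [375. 263.] 180 circ 0.508 0.1673 D 49.1 zdepth [0.016 0.027 0.037] [0.501 0.167 0.026]
0.118 152 [ 0.4065 -0.2753  0.1286] [ 0.385 -0.293  0.118] [ 0.42  -0.262  0.135]
0.104 311 [ 0.4131 -0.2718  0.1101] [ 0.373 -0.308  0.104] [ 0.438 -0.245  0.118]
0.08 239 [ 0.4181 -0.2639  0.0833] [ 0.362 -0.318  0.08 ] [ 0.446 -0.233  0.09 ]
0.052 261 [ 0.423  -0.2617  0.0548] [ 0.354 -0.328  0.052] [ 0.453 -0.222  0.06 ]
0.024 903 [ 0.3531 -0.2836  0.0269] [ 0.217 -0.418  0.024] [ 0.485 -0.161  0.031]
```

```bash
cat >> h.py <<'E'
def red(f,m=None):
    p,d,m=load(f); hsv=cv2.cvtColor(p,cv2.COLOR_RGB2HSV); C=cloud(d,m)
    k=((hsv[...,0]<10)|(hsv[...,0]>176))&(hsv[...,1]>172)&(hsv[...,2]>90)&(abs(C[...,2]-.012)<.012)&(C[...,0]>.2)
    k=cv2.morphologyEx(k.astype('uint8'),cv2.MORPH_CLOSE,np.ones((7,7)))
    n,l,st,c=cv2.connectedComponentsWithStats(k)
    for i in range(1,n):
        if st[i,4]<150: continue
        cs,_=cv2.findContours((l==i).astype('uint8'),0,1); q=max(cs,key=cv2.contourArea)[:,0]
        P=plane(m,q,.012)[:,:2].astype('float32'); (x,y),r=cv2.minEnclosingCircle(P); e=cv2.fitEllipse(P)
        print(f,c[i].round(),'circ',round(x,4),round(y,4),round(2e3*r,1),'ell',np.round(e[0],4),np.round(e[1],4),'z',np.median(C[l==i][:,2]).round(4))
def top(f,z,xy,r,tol=.004):
    "points of depth near height z within r of xy"
    p,d,m=load(f); q=cloud(d,m).reshape(-1,3); q=q[(abs(q[:,2]-z)<tol)&(np.hypot(*(q[:,:2]-xy).T)<r)]
    if len(q)<6: print('few',len(q)); return
    c,rr=cv2.minEnclosingCircle(q[:,:2].astype('float32')); print(f,z,len(q),'mean',q.mean(0).round(4),'circ',np.round(c,4),round(2e3*rr,1))
E
python3 - <<'E'
from h import *
red('scene0')
for f in('scene0','side0'):
    top(f,.132,(.405,-.276),.04); top(f,.112,(.405,-.276),.06,.003); top(f,.084,(.405,-.276),.07,.003)
E
```

```text
scene0 [431. 236.] circ 0.3772 0.2876 113.7 ell [0.3768 0.2881] [0.1043 0.111 ] z 0.0117
scene0 [305. 253.] circ 0.504 0.0108 90.1 ell [0.5036 0.0105] [0.0835 0.0875] z 0.0119
scene0 [193. 269.] circ 0.6117 -0.2181 133.3 ell [ 0.6121 -0.2183] [0.1266 0.1306] z 0.0118
scene0 [404. 330.] circ 0.6338 0.2449 154.4 ell [0.6336 0.2451] [0.1478 0.1517] z 0.0113
scene0 0.132 109 mean [ 0.4041 -0.2768  0.1308] circ [ 0.4032 -0.2776] 32.9
scene0 0.112 213 mean [ 0.4105 -0.2727  0.111 ] circ [ 0.4044 -0.2759] 63.8
scene0 0.084 178 mean [ 0.4169 -0.2631  0.0831] circ [ 0.4038 -0.2748] 85.7
few 0
few 0
side0 0.084 10 mean [ 0.4334 -0.2978  0.0833] circ [ 0.4327 -0.2971] 27.7
```

Heights and diameters match the given sizes, so I'm moving.

```bash
python3 -m crank '[{"dp":[0,0,0],"delta_rot":[0,0,0.0157],"fingers":1},{"dp":[0,0,0],"delta_rot":[0,0,0.0157],"fingers":1},{"dp":[0,0,0],"delta_rot":[0,0,0.0157],"fingers":1},{"dp":[0,0,0],"delta_rot":[0,0,0.0157],"fingers":1},{"dp":[0.04,-0.07,0],"delta_rot":[0,0,0],"fingers":1},{"dp":[0.04,-0.07,0],"delta_rot":[0,0,0],"fingers":1},{"dp":[0.04,-0.07,0],"delta_rot":[0,0,0],"fingers":1},{"dp":[0.04,-0.07,0],"delta_rot":[0,0,0],"fingers":1},{"dp":[0.04,-0.07,0],"delta_rot":[0,0,0],"fingers":1},{"dp":[0.04,-0.07,0],"delta_rot":[0,0,0],"fingers":1},{"dp":[0.04,-0.07,0],"delta_rot":[0,0,0],"fingers":1},{"dp":[0,0,0],"delta_rot":[0,0,0],"fingers":1}]' 40
python3 - <<'E'
from h import *
s=manip.sense(); print(s['tcp_pos'],R.from_quat(s['tool_rot']).as_matrix().round(4).tolist(),s['q'])
E
```

```text
t: 1.1
tcp_pos: [0.3816, -0.3252, 0.3034]
tool_rot: [1.0, 0.003, -0.001, -0.003]
force: [-0.4, 0.7, 0.2]
finger_gap: 0.997
gripper_force: 0.0
[ 0.38155595 -0.32520394  0.30335685] [[1.0, 0.0052, -0.0011], [0.0052, -1.0, 0.0062], [-0.0011, -0.0062, -1.0]] [-0.93036731  0.36419808  1.73558844  0.00321693  1.04747082  0.63358413]
```

```bash
python3 -m crank '[{"dp":[0.022,-0.048,0],"delta_rot":[0,0,0],"fingers":1},{"dp":[0.022,-0.048,0],"delta_rot":[0,0,0],"fingers":1},{"dp":[0,0,0.06],"delta_rot":[0,0,0],"fingers":1},{"dp":[0,0,0.05],"delta_rot":[0,0,0],"fingers":1},{"dp":[0,0,0],"delta_rot":[0,0,0],"fingers":1},{"dp":[0,0,0],"delta_rot":[0,0,0],"fingers":1}]'
python3 - <<'E'
from h import *
s=manip.sense(); print(s['tcp_pos'],R.from_quat(s['tool_rot']).as_matrix().round(4).tolist())
for n in('wrist','side','scene'): snap(n,n+'1')
for n in('wrist1','side1','scene1'): top(n,.132,(.404,-.277),.03); top(n,.112,(.404,-.277),.05,.003)
E
```

```text
t: 1.6
tcp_pos: [0.4015, -0.284, 0.248]
tool_rot: [1.0, -0.0, -0.001, -0.001]
force: [-0.6, -0.4, -0.3]
finger_gap: 0.999
gripper_force: 0.0
[ 0.4015178  -0.28395112  0.24800439] [[1.0, -0.0008, -0.0025], [-0.0008, -1.0, 0.0027], [-0.0025, -0.0027, -1.0]]
wrist1 0.132 2539 mean [ 0.4019 -0.2782  0.1335] circ [ 0.4006 -0.2781] 32.3
wrist1 0.112 5446 mean [ 0.4065 -0.2784  0.1129] circ [ 0.4006 -0.278 ] 65.4
side1 0.132 122 mean [ 0.3993 -0.2797  0.1331] circ [ 0.4004 -0.2769] 35.9
side1 0.112 238 mean [ 0.3962 -0.2871  0.1126] circ [ 0.3997 -0.2794] 66.2
scene1 0.132 107 mean [ 0.4038 -0.2769  0.1308] circ [ 0.4025 -0.2771] 33.7
scene1 0.112 207 mean [ 0.4106 -0.2734  0.111 ] circ [ 0.4047 -0.2771] 63.5
```

View pics/wrist1.png

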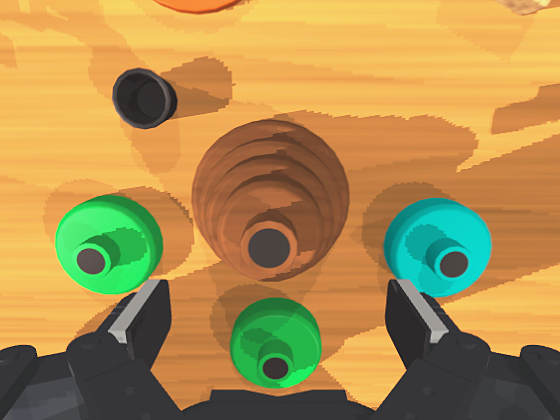

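The wrist view shows the small knob at (268,248), between the fingers. It's clear of the look-alikes at (108,243), (276,350) and (440,245).

```bash
python3 -m crank '[{"dp":[0.001,-0.013,0],"delta_rot":[0,0,0],"fingers":1},{"dp":[0,0,0.05],"delta_rot":[0,0,0],"fingers":1},{"dp":[0,0,0.05],"delta_rot":[0,0,0],"fingers":1},{"dp":[0,0,0.022],"delta_rot":[0,0,0],"fingers":1},{"dp":[0,0,0],"delta_rot":[0,0,0],"fingers":1},{"dp":[0,0,0],"delta_rot":[0,0,0],"fingers":0}]' 30
python3 -m crank '[{"dp":[0,0,0],"delta_rot":[0,0,0],"fingers":-1},{"dp":[0,0,0],"delta_rot":[0,0,0],"fingers":-1},{"dp":[0,0,0],"delta_rot":[0,0,0],"fingers":-1},{"dp":[0,0,0],"delta_rot":[0,0,0],"fingers":-1},{"dp":[0,0,0],"delta_rot":[0,0,0],"fingers":-1},{"dp":[0,0,0],"delta_rot":[0,0,0],"fingers":-1}]' 30
```

```text
t: 2.25
tcp_pos: [0.4027, -0.2778, 0.1883]
tool_rot: [1.0, -0.0, 0.0, -0.0]
force: [0.6, -0.3, -0.1]
finger_gap: 0.888
gripper_force: 0.0
t: 2.75
tcp_pos: [0.403, -0.2782, 0.1891]
tool_rot: [1.0, -0.0, 0.001, 0.001]
force: [-1.1, 0.8, 5.7]
finger_gap: 0.358
gripper_force: 29.3
```

```bash
python3 -m crank '[{"dp":[0,0,-0.02],"delta_rot":[0,0,0],"fingers":-1},{"dp":[0,0,-0.05],"delta_rot":[0,0,0],"fingers":-1},{"dp":[0,0,-0.05],"delta_rot":[0,0,0],"fingers":-1},{"dp":[0.01,-0.03,0],"delta_rot":[0,0,0],"fingers":-1},{"dp":[0.025,-0.07,0],"delta_rot":[0,0,0],"fingers":-1},{"dp":[0.025,-0.07,0],"delta_rot":[0,0,0],"fingers":-1},{"dp":[0.025,-0.07,0],"delta_rot":[0,0,0],"fingers":-1},{"dp":[0.025,-0.07,0],"delta_rot":[0,0,0],"fingers":-1},{"dp":[0.025,-0.07,0],"delta_rot":[0,0,0],"fingers":-1},{"dp":[0.025,-0.07,0],"delta_rot":[0,0,0],"fingers":-1},{"dp":[0.025,-0.07,0],"delta_rot":[0,0,0],"fingers":-1},{"dp":[0.015,-0.05,0],"delta_rot":[0,0,0],"fingers":-1}]' 40
python3 -m crank '[{"dp":[0,0,0],"delta_rot":[0,0,0],"fingers":-1}]'
python3 - <<'E'
from h import *
for n in('side','scene'): snap(n,n+'2')
s=manip.sense(); t=s['tcp_pos']; print(t, (np.array([.504,.011])-t[:2])*[2,-2])
z=t[2]-.077
for n in ('side2','scene2'): top(n,z,t[:2],.045,.004)
top('scene2',.104,(.402,-.277),.03);top('side2',.104,(.402,-.277),.03);top('side2',.084,(.402,-.277),.06)
E
```

```text
t: 3.75
tcp_pos: [0.5035, 0.0099, 0.2484]
tool_rot: [1.0, 0.0, 0.001, -0.0]
force: [0.1, -0.3, 0.2]
finger_gap: 0.348
gripper_force: 39.7
t: 3.83
tcp_pos: [0.5036, 0.0113, 0.2484]
tool_rot: [1.0, 0.002, 0.001, -0.001]
force: [-0.0, -0.5, -0.2]
finger_gap: 0.352
gripper_force: 39.8
[0.50276811 0.00807948 0.24813383] [ 0.00246379 -0.00584104]
side2 0.1711338304630997 160 mean [ 0.4936 -0.0011  0.1716] circ [0.4998 0.0075] 67.4
scene2 0.1711338304630997 283 mean [0.5175 0.0122 0.1706] circ [0.5035 0.0108] 65.0
scene2 0.104 103 mean [ 0.4022 -0.2755  0.103 ] circ [ 0.4016 -0.2749] 32.2
side2 0.104 111 mean [ 0.3976 -0.2787  0.1053] circ [ 0.3975 -0.2758] 36.3
side2 0.084 578 mean [ 0.3939 -0.2862  0.0848] circ [ 0.398  -0.2778] 88.9
```

View pics/side2.png

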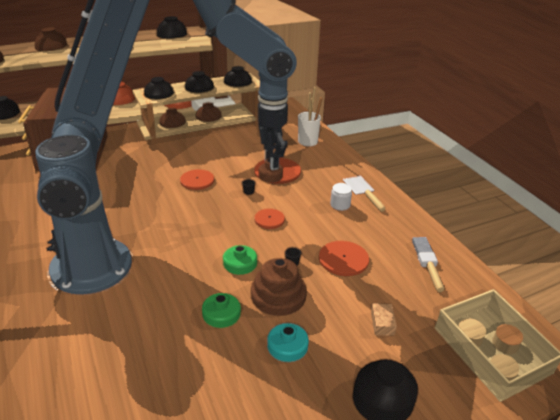

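The side view shows the small lid held level at (270,170), above the stands, and the remaining three-lid stack undisturbed at (279,285).

```bash
python3 -m crank '[{"dp":[0.001,0,0.04],"delta_rot":[0,0,0],"fingers":-1},{"dp":[0,0,0.07],"delta_rot":[0,0,0],"fingers":-1},{"dp":[0,0,0.07],"delta_rot":[0,0,0],"fingers":-1},{"dp":[0,0,0.04],"delta_rot":[0,0,0],"fingers":-1},{"dp":[0,0,0.02],"delta_rot":[0,0,0],"fingers":-1},{"dp":[0,0,0.015],"delta_rot":[0,0,0],"fingers":-1},{"dp":[0,0,0],"delta_rot":[0,0,0],"fingers":-1},{"dp":[0,0,0],"delta_rot":[0,0,0],"fingers":-1}]'
python3 - <<'E'
from h import *
red('side2')
E
```

```text
t: 4.6
tcp_pos: [0.5038, 0.0065, 0.121]
tool_rot: [1.0, -0.001, 0.001, 0.0]
force: [-0.9, 0.5, 0.7]
finger_gap: 0.353
gripper_force: 39.7
side2 [289. 170.] circ 0.6383 0.2327 160.0 ell [0.6568 0.2234] [0.0777 0.1565] z 0.0138
side2 [197. 179.] circ 0.3677 0.2824 118.9 ell [0.37  0.282] [0.1032 0.1142] z 0.0124
side2 [269. 218.] circ 0.4959 0.0037 94.3 ell [0.4975 0.0037] [0.0824 0.0916] z 0.0136
side2 [344. 258.] circ 0.6058 -0.226 138.5 ell [ 0.6056 -0.2253] [0.127  0.1358] z 0.0133
```

```bash
python3 -m crank '[{"dp":[-0.002,0,0.005],"delta_rot":[0,0,0],"fingers":-1},{"dp":[0,0,0.003],"delta_rot":[0,0,0],"fingers":-1},{"dp":[0,0,0],"delta_rot":[0,0,0],"fingers":-1},{"dp":[0,0,0],"delta_rot":[0,0,0],"fingers":-1}]'
```

```text
t: 4.93
tcp_pos: [0.5028, 0.0071, 0.1172]
tool_rot: [1.0, -0.0, 0.001, 0.0]
force: [-0.1, -0.4, 1.4]
finger_gap: 0.351
gripper_force: 39.9
```

Contact is near. Opening slowly, then lifting.

```bash
python3 -m crank '[{"dp":[0,0,0],"delta_rot":[0,0,0],"fingers":-0.1},{"dp":[0,0,0],"delta_rot":[0,0,0],"fingers":0.2},{"dp":[0,0,0],"delta_rot":[0,0,0],"fingers":0.6},{"dp":[0,0,0],"delta_rot":[0,0,0],"fingers":1},{"dp":[0,0,-0.03],"delta_rot":[0,0,0],"fingers":1},{"dp":[0,0,-0.06],"delta_rot":[0,0,0],"fingers":1},{"dp":[0,0,-0.08],"delta_rot":[0,0,0],"fingers":1},{"dp":[0,0,-0.08],"delta_rot":[0,0,0],"fingers":1},{"dp":[0,0,0],"delta_rot":[0,0,0],"fingers":1}]'
python3 - <<'E'
from h import *
for n in('side','scene','wrist'): snap(n,n+'3')
print(manip.sense()['tcp_pos'])
for n in('side3','scene3','wrist3'):
    top(n,.060,(.503,.008),.03); red(n)
    top(n,.104,(.402,-.277),.03); top(n,.084,(.402,-.277),.06)
E
```

```text
t: 5.68
tcp_pos: [0.5058, 0.0067, 0.2479]
tool_rot: [1.0, -0.0, 0.007, 0.001]
force: [0.5, -0.5, -0.0]
finger_gap: 1.001
gripper_force: 0.0
[0.50194544 0.00728176 0.24153747]
side3 0.06 64 mean [0.4995 0.0056 0.061 ] circ [0.4996 0.0072] 35.0
side3 [277. 171.] circ 0.6273 0.2377 160.1 ell [0.6246 0.2363] [0.1475 0.1496] z 0.0139
side3 [197. 179.] circ 0.3686 0.2814 118.5 ell [0.3703 0.2816] [0.1036 0.1144] z 0.0123
side3 [268. 223.] circ 0.4953 0.0005 88.5 ell [0.4998 0.0086] [0.0758 0.0983] z 0.0125
side3 [344. 258.] circ 0.6058 -0.226 138.5 ell [ 0.6057 -0.2254] [0.1265 0.1359] z 0.0134
side3 0.104 117 mean [ 0.3977 -0.278   0.1049] circ [ 0.3981 -0.2772] 33.5
side3 0.084 578 mean [ 0.3936 -0.286   0.0848] circ [ 0.3969 -0.2785] 88.4
scene3 0.06 143 mean [0.5025 0.0079 0.0601] circ [0.5009 0.0088] 33.8
scene3 [431. 236.] circ 0.377 0.2877 113.3 ell [0.3768 0.2881] [0.1049 0.1107] z 0.0115
scene3 [193. 269.] circ 0.6116 -0.2174 133.1 ell [ 0.6124 -0.218 ] [0.1263 0.1299] z 0.0117
scene3 [306. 259.] circ 0.5053 0.0114 87.5 ell [0.5009 0.0096] [0.0776 0.0879] z 0.0117
scene3 [404. 330.] circ 0.6338 0.2449 154.3 ell [0.6336 0.2453] [0.1479 0.1518] z 0.0113
scene3 0.104 101 mean [ 0.4019 -0.2756  0.1028] circ [ 0.4013 -0.2763] 33.6
scene3 0.084 505 mean [ 0.408  -0.2733  0.0828] circ [ 0.4027 -0.2752] 86.8
wrist3 0.06 1470 mean [0.5013 0.0075 0.0616] circ [0.5003 0.0075] 32.3
wrist3 [34. 47.] circ 0.6045 0.2014 116.9 ell [0.6128 0.1968] [0.0534 0.1098] z 0.0132
wrist3 [523.  99.] circ 0.599 -0.1926 117.1 ell [ 0.5947 -0.1847] [0.0539 0.1047] z 0.0132
wrist3 [271. 187.] circ 0.4993 0.0086 85.4 ell [0.4991 0.0089] [0.0832 0.0842] z 0.0135
wrist3 [ 28. 314.] circ 0.3848 0.2511 81.1 ell [0.3857 0.2486] [0.0334 0.0688] z 0.0096
few 0
few 0
```

View pics/wrist3.png

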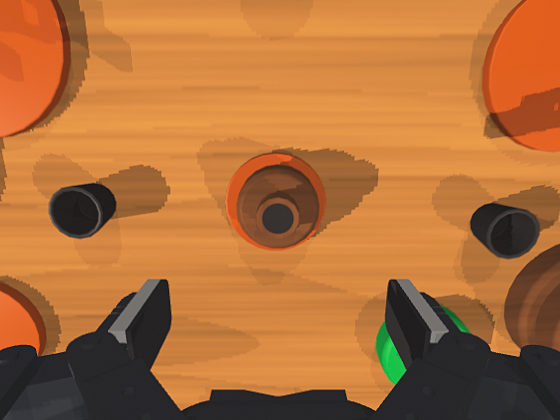

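The wrist view shows the small lid concentric on its stand at (276,203), off-centre by about 2 mm, and both cups upright. Now the medium lid.

```bash
python3 -m crank '[{"dp":[-0.015,0.041,0],"delta_rot":[0,0,0],"fingers":1},{"dp":[-0.025,0.07,0],"delta_rot":[0,0,0],"fingers":1},{"dp":[-0.025,0.07,0],"delta_rot":[0,0,0],"fingers":1},{"dp":[-0.025,0.07,0],"delta_rot":[0,0,0],"fingers":1},{"dp":[-0.025,0.07,0],"delta_rot":[0,0,0],"fingers":1},{"dp":[-0.025,0.07,0],"delta_rot":[0,0,0],"fingers":1},{"dp":[-0.025,0.07,0],"delta_rot":[0,0,0],"fingers":1},{"dp":[-0.025,0.07,0],"delta_rot":[0,0,0],"fingers":1},{"dp":[-0.014,0.037,0.04],"delta_rot":[0,0,0],"fingers":1},{"dp":[0,0,0],"delta_rot":[0,0,0],"fingers":1},{"dp":[0,0,0],"delta_rot":[0,0,0],"fingers":1},{"dp":[0,0,0],"delta_rot":[0,0,0],"fingers":1}]'
python3 - <<'E'
from h import *
snap('wrist','wrist4'); s=manip.sense(); print(s['tcp_pos'],R.from_quat(s['tool_rot']).as_rotvec())
top('wrist4',.104,(.4,-.277),.03); top('wrist4',.084,(.4,-.277),.06)
E
```

```text
t: 6.83
tcp_pos: [0.3993, -0.2755, 0.22]
tool_rot: [1.0, -0.001, -0.001, -0.002]
force: [0.7, 0.0, -0.1]
finger_gap: 1.001
gripper_force: 0.0
[ 0.39979408 -0.27527368  0.22056231] [-3.13904298e+00 -8.88681616e-05  2.99406972e-03]
wrist4 0.104 2553 mean [ 0.3999 -0.2769  0.1055] circ [ 0.3989 -0.2772] 32.3
wrist4 0.084 12407 mean [ 0.4038 -0.2769  0.0852] circ [ 0.3988 -0.2768] 87.9
```

```bash
python3 -m crank '[{"dp":[-0.001,0.003,0.05],"delta_rot":[0,0,0],"fingers":1},{"dp":[0,0,0.05],"delta_rot":[0,0,0],"fingers":1},{"dp":[0,0,0.018],"delta_rot":[0,0,0],"fingers":1},{"dp":[0,0,0],"delta_rot":[0,0,0],"fingers":1},{"dp":[0,0,0],"delta_rot":[0,0,0],"fingers":0},{"dp":[0,0,0],"delta_rot":[0,0,0],"fingers":-1},{"dp":[0,0,0],"delta_rot":[0,0,0],"fingers":-1},{"dp":[0,0,0],"delta_rot":[0,0,0],"fingers":-1},{"dp":[0,0,0],"delta_rot":[0,0,0],"fingers":-1},{"dp":[0,0,0],"delta_rot":[0,0,0],"fingers":-1},{"dp":[0,0,0],"delta_rot":[0,0,0],"fingers":-1}]' 40
```

```text
t: 7.8
tcp_pos: [0.3999, -0.2785, 0.1636]
tool_rot: [1.0, -0.0, 0.001, 0.001]
force: [0.1, 1.8, 5.5]
finger_gap: 0.355
gripper_force: 39.1
```

```bash
python3 -m crank '[{"dp":[0,0,-0.02],"delta_rot":[0,0,0],"fingers":-1},{"dp":[0,0,-0.06],"delta_rot":[0,0,0],"fingers":-1},{"dp":[0,0,-0.06],"delta_rot":[0,0,0],"fingers":-1},{"dp":[0.005,-0.04,0],"delta_rot":[0,0,0],"fingers":-1},{"dp":[0.008,-0.075,0],"delta_rot":[0,0,0],"fingers":-1},{"dp":[0.008,-0.075,0],"delta_rot":[0,0,0],"fingers":-1},{"dp":[0.008,-0.075,0],"delta_rot":[0,0,0],"fingers":-1},{"dp":[0.008,-0.075,0],"delta_rot":[0,0,0],"fingers":-1},{"dp":[0.008,-0.075,0],"delta_rot":[0,0,0],"fingers":-1},{"dp":[0.008,-0.075,0],"delta_rot":[0,0,0],"fingers":-1},{"dp":[0.008,-0.075,0],"delta_rot":[0,0,0],"fingers":-1},{"dp":[0.008,-0.075,0],"delta_rot":[0,0,0],"fingers":-1}]'
```

```text
t: 8.8
tcp_pos: [0.4341, 0.0434, 0.2329]
tool_rot: [1.0, -0.001, 0.0, 0.0]
force: [0.8, 0.5, -0.8]
finger_gap: 0.352
gripper_force: 39.8
```

```bash
python3 -m crank '[{"dp":[-0.017,-0.07,0],"delta_rot":[0,0,0],"fingers":-1},{"dp":[-0.017,-0.07,0],"delta_rot":[0,0,0],"fingers":-1},{"dp":[-0.017,-0.07,0],"delta_rot":[0,0,0],"fingers":-1},{"dp":[-0.017,-0.07,0],"delta_rot":[0,0,0],"fingers":-1},{"dp":[-0.017,-0.07,0],"delta_rot":[0,0,0],"fingers":-1},{"dp":[-0.017,-0.07,0],"delta_rot":[0,0,0],"fingers":-1},{"dp":[-0.012,-0.04,0],"delta_rot":[0,0,0],"fingers":-1},{"dp":[-0.004,-0.023,0],"delta_rot":[0,0,0],"fingers":-1},{"dp":[0,0,0],"delta_rot":[0,0,0],"fingers":-1},{"dp":[0,0,0],"delta_rot":[0,0,0],"fingers":-1}]'
python3 - <<'E'
from h import *
for n in('side','scene'): snap(n,n+'5')
t=manip.sense()['tcp_pos'];print(t)
z=t[2]-.078
for n in('side5','scene5'): top(n,z,t[:2],.055)
E
```

```text
t: 9.63
tcp_pos: [0.3753, 0.2835, 0.2326]
tool_rot: [1.0, 0.001, 0.0, 0.0]
force: [0.4, -0.8, -0.8]
finger_gap: 0.354
gripper_force: 39.9
[0.37559275 0.28246125 0.23251534]
side5 0.15451534159629282 232 mean [0.3705 0.2714 0.1536] circ [0.3717 0.2799] 89.4
scene5 0.15451534159629282 430 mean [0.3879 0.28   0.1522] circ [0.3768 0.2828] 84.8
```

View pics/scene5.png

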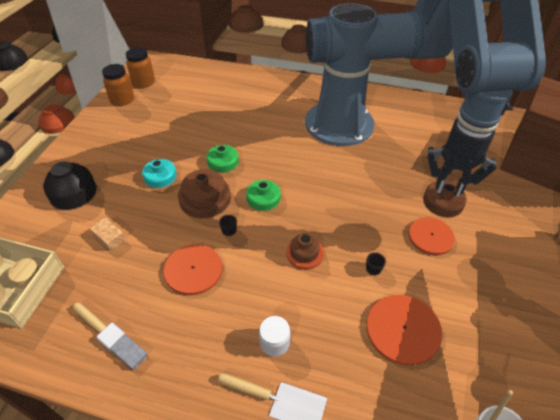

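The scene view shows the medium lid held level at (446,198), above its stand at (431,236). The small lid sits on its stand at (305,248).

```bash
python3 -m crank '[{"dp":[-0.002,-0.006,0.03],"delta_rot":[0,0,0],"fingers":-1},{"dp":[0,0,0.07],"delta_rot":[0,0,0],"fingers":-1},{"dp":[0,0,0.06],"delta_rot":[0,0,0],"fingers":-1},{"dp":[0,0,0.04],"delta_rot":[0,0,0],"fingers":-1},{"dp":[0,0,0.02],"delta_rot":[0,0,0],"fingers":-1},{"dp":[0,0,0.005],"delta_rot":[0,0,0],"fingers":-1},{"dp":[0,0,0],"delta_rot":[0,0,0],"fingers":-1},{"dp":[0,0,0],"delta_rot":[0,0,0],"fingers":-1}]'
```

```text
t: 10.4
tcp_pos: [0.3754, 0.2861, 0.1207]
tool_rot: [1.0, -0.001, 0.001, -0.0]
force: [-0.2, -0.2, -1.4]
finger_gap: 0.352
gripper_force: 41.9
```

```bash
python3 -m crank '[{"dp":[0,0,0.003],"delta_rot":[0,0,0],"fingers":-1},{"dp":[0,0,0],"delta_rot":[0,0,0],"fingers":-1},{"dp":[0,0,0],"delta_rot":[0,0,0],"fingers":-1}]'
```

```text
t: 10.65
tcp_pos: [0.3749, 0.2865, 0.1192]
tool_rot: [1.0, -0.0, 0.001, -0.0]
force: [-0.4, 0.4, -1.1]
finger_gap: 0.355
gripper_force: 41.9
```

```bash
python3 -m crank '[{"dp":[0,0,0.003],"delta_rot":[0,0,0],"fingers":-1},{"dp":[0,0,0],"delta_rot":[0,0,0],"fingers":-1},{"dp":[0,0,0],"delta_rot":[0,0,0],"fingers":-0.1},{"dp":[0,0,0],"delta_rot":[0,0,0],"fingers":0.2},{"dp":[0,0,0],"delta_rot":[0,0,0],"fingers":0.6},{"dp":[0,0,0],"delta_rot":[0,0,0],"fingers":1},{"dp":[0,0,-0.03],"delta_rot":[0,0,0],"fingers":1},{"dp":[0,0,-0.06],"delta_rot":[0,0,0],"fingers":1},{"dp":[0,0,-0.07],"delta_rot":[0,0,0],"fingers":1},{"dp":[0,0,-0.07],"delta_rot":[0,0,0],"fingers":1},{"dp":[0,0,0],"delta_rot":[0,0,0],"fingers":1},{"dp":[0,0,0],"delta_rot":[0,0,0],"fingers":1}]'
python3 - <<'E'
from h import *
snap('wrist','wrist6');snap('scene','scene6');snap('side','side6')
print(manip.sense()['tcp_pos'])
red('wrist6')
top('wrist6',.06,(.375,.2855),.03);top('wrist6',.04,(.375,.2855),.06)
for n in('scene6','side6'): top(n,.076,(.4,-.277),.03)
E
```

```text
t: 11.65
tcp_pos: [0.3754, 0.2867, 0.2337]
tool_rot: [1.0, -0.0, 0.002, -0.001]
force: [-0.3, -0.2, 0.6]
finger_gap: 0.998
gripper_force: 0.0
[0.37369937 0.28588126 0.23084047]
wrist6 [276. 180.] circ 0.3711 0.288 107.0 ell [0.37   0.2876] [0.1009 0.1026] z 0.0135
wrist6 0.06 1584 mean [0.375  0.287  0.0616] circ [0.3741 0.287 ] 32.1
wrist6 0.04 8192 mean [0.3779 0.287  0.0412] circ [0.3741 0.2872] 87.7
scene6 0.076 98 mean [ 0.4005 -0.2756  0.0749] circ [ 0.3994 -0.2761] 34.0
side6 0.076 118 mean [ 0.3952 -0.2791  0.077 ] circ [ 0.3964 -0.2783] 34.6
```

Medium is within about 3 mm. Now the large lid.

```bash
python3 -m crank '[{"dp":[0.008,0.04,0],"delta_rot":[0,0,0],"fingers":1},{"dp":[0.014,0.075,0],"delta_rot":[0,0,0],"fingers":1},{"dp":[0.014,0.075,0],"delta_rot":[0,0,0],"fingers":1},{"dp":[0.014,0.075,0],"delta_rot":[0,0,0],"fingers":1},{"dp":[0.014,0.075,0],"delta_rot":[0,0,0],"fingers":1},{"dp":[0.014,0.075,0],"delta_rot":[0,0,0],"fingers":1},{"dp":[0.014,0.075,0],"delta_rot":[0,0,0],"fingers":1},{"dp":[0.014,0.075,0],"delta_rot":[0,0,0],"fingers":1},{"dp":[-0.008,0.075,0],"delta_rot":[0,0,0],"fingers":1},{"dp":[-0.008,0.075,0],"delta_rot":[0,0,0],"fingers":1},{"dp":[-0.008,0.075,0],"delta_rot":[0,0,0],"fingers":1},{"dp":[-0.008,0.075,0],"delta_rot":[0,0,0],"fingers":1}]'
```

```text
t: 12.8
tcp_pos: [0.4099, -0.1476, 0.2303]
tool_rot: [1.0, -0.001, -0.002, -0.001]
force: [1.0, -0.5, 0.1]
finger_gap: 1.004
gripper_force: 0.0
```

```bash
python3 -m crank '[{"dp":[-0.008,0.075,0],"delta_rot":[0,0,0],"fingers":1},{"dp":[-0.008,0.075,0],"delta_rot":[0,0,0],"fingers":1},{"dp":[-0.008,0.075,0],"delta_rot":[0,0,0],"fingers":1},{"dp":[0,0.03,0.04],"delta_rot":[0,0,0],"fingers":1},{"dp":[0,0,0.04],"delta_rot":[0,0,0],"fingers":1},{"dp":[0,0,0],"delta_rot":[0,0,0],"fingers":1},{"dp":[0,0,0],"delta_rot":[0,0,0],"fingers":1},{"dp":[0,0,0],"delta_rot":[0,0,0],"fingers":1}]'
python3 - <<'E'
from h import *
snap('wrist','wrist7'); s=manip.sense(); print(s['tcp_pos'])
top('wrist7',.076,(.4,-.277),.03); top('wrist7',.056,(.4,-.277),.07)
E
```

```text
t: 13.47
tcp_pos: [0.3987, -0.2728, 0.1914]
tool_rot: [1.0, -0.0, -0.001, -0.001]
force: [-0.0, -0.4, 1.1]
finger_gap: 0.999
gripper_force: 0.0
[ 0.39910955 -0.27297399  0.1919822 ]
wrist7 0.076 2538 mean [ 0.398  -0.2769  0.0776] circ [ 0.3969 -0.2767] 32.2
wrist7 0.056 21089 mean [ 0.4023 -0.2768  0.0573] circ [ 0.3968 -0.2769] 110.0
```

```bash
python3 -m crank '[{"dp":[-0.003,0.008,0.05],"delta_rot":[0,0,0],"fingers":1},{"dp":[0,0,0.05],"delta_rot":[0,0,0],"fingers":1},{"dp":[0,0,0.013],"delta_rot":[0,0,0],"fingers":1},{"dp":[0,0,0],"delta_rot":[0,0,0],"fingers":1},{"dp":[0,0,0],"delta_rot":[0,0,0],"fingers":0},{"dp":[0,0,0],"delta_rot":[0,0,0],"fingers":-1},{"dp":[0,0,0],"delta_rot":[0,0,0],"fingers":-1},{"dp":[0,0,0],"delta_rot":[0,0,0],"fingers":-1},{"dp":[0,0,0],"delta_rot":[0,0,0],"fingers":-1},{"dp":[0,0,0],"delta_rot":[0,0,0],"fingers":-1},{"dp":[0,0,0],"delta_rot":[0,0,0],"fingers":-1}]' 45
```

```text
t: 14.43
tcp_pos: [0.3979, -0.2781, 0.1366]
tool_rot: [1.0, -0.0, 0.001, 0.001]
force: [-0.1, 1.8, 6.8]
finger_gap: 0.352
gripper_force: 43.9
```

```bash
python3 -m crank '[{"dp":[0,0,-0.02],"delta_rot":[0,0,0],"fingers":-1},{"dp":[0,0,-0.07],"delta_rot":[0,0,0],"fingers":-1},{"dp":[0,0,-0.07],"delta_rot":[0,0,0],"fingers":-1},{"dp":[0.02,-0.006,0],"delta_rot":[0,0,0],"fingers":-1},{"dp":[0.07,-0.019,0],"delta_rot":[0,0,0],"fingers":-1},{"dp":[0.07,-0.019,0],"delta_rot":[0,0,0],"fingers":-1},{"dp":[0.07,-0.019,0],"delta_rot":[0,0,0],"fingers":-1},{"dp":[0.07,-0.019,0],"delta_rot":[0,0,0],"fingers":-1},{"dp":[0.07,-0.019,0],"delta_rot":[0,0,0],"fingers":-1},{"dp":[0.04,-0.01,0],"delta_rot":[0,0,0],"fingers":-1},{"dp":[0.012,-0.003,0],"delta_rot":[0,0,0],"fingers":-1},{"dp":[0,0,0],"delta_rot":[0,0,0],"fingers":-1}]'
python3 - <<'E'
from h import *
for n in('side','scene'): snap(n,n+'8')
t=manip.sense()['tcp_pos'];print(t)
for n in('side8','scene8'): top(n,t[2]-.078,t[:2],.065)
E
```

```text
t: 15.43
tcp_pos: [0.6098, -0.2199, 0.2152]
tool_rot: [1.0, 0.001, 0.0, 0.0]
force: [-0.3, -1.2, -0.4]
finger_gap: 0.347
gripper_force: 44.8
[ 0.60728975 -0.22060724  0.21492532]
side8 0.13692531791919682 676 mean [ 0.6005 -0.2299  0.136 ] circ [ 0.6066 -0.2225] 110.8
scene8 0.13692531791919682 894 mean [ 0.6202 -0.2127  0.1345] circ [ 0.6076 -0.2176] 105.9
```

View pics/scene8.png

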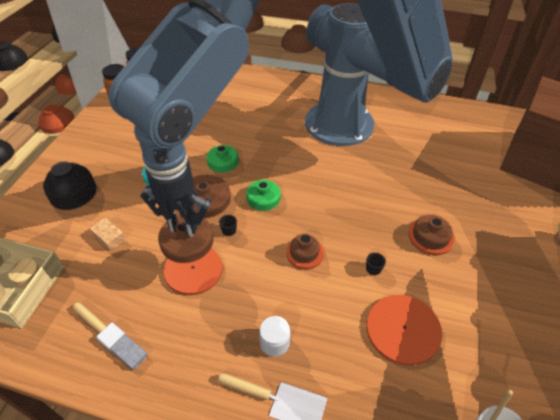

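The scene view shows the large lid held level at (185,240), above its stand at (193,269). The other two lids are seated.

```bash
python3 -m crank '[{"dp":[0.003,0.003,0.03],"delta_rot":[0,0,0],"fingers":-1},{"dp":[0,0,0.06],"delta_rot":[0,0,0],"fingers":-1},{"dp":[0,0,0.05],"delta_rot":[0,0,0],"fingers":-1},{"dp":[0,0,0.03],"delta_rot":[0,0,0],"fingers":-1},{"dp":[0,0,0.015],"delta_rot":[0,0,0],"fingers":-1},{"dp":[0,0,0.007],"delta_rot":[0,0,0],"fingers":-1},{"dp":[0,0,0],"delta_rot":[0,0,0],"fingers":-1},{"dp":[0,0,0],"delta_rot":[0,0,0],"fingers":-1}]'
```

```text
t: 16.2
tcp_pos: [0.6093, -0.2232, 0.1203]
tool_rot: [1.0, -0.001, 0.0, 0.0]
force: [-0.2, -0.3, -1.1]
finger_gap: 0.353
gripper_force: 47.1
```

```bash
python3 -m crank '[{"dp":[0,0,0.005],"delta_rot":[0,0,0],"fingers":-1},{"dp":[0,0,0],"delta_rot":[0,0,0],"fingers":-1},{"dp":[0,0,0],"delta_rot":[0,0,0],"fingers":-0.1},{"dp":[0,0,0],"delta_rot":[0,0,0],"fingers":0.2},{"dp":[0,0,0],"delta_rot":[0,0,0],"fingers":0.6},{"dp":[0,0,0],"delta_rot":[0,0,0],"fingers":1},{"dp":[0,0,-0.03],"delta_rot":[0,0,0],"fingers":1},{"dp":[0,0,-0.06],"delta_rot":[0,0,0],"fingers":1},{"dp":[0,0,-0.07],"delta_rot":[0,0,0],"fingers":1},{"dp":[0,0,-0.06],"delta_rot":[0,0,0],"fingers":1},{"dp":[0,0,0],"delta_rot":[0,0,0],"fingers":1},{"dp":[0,0,0],"delta_rot":[0,0,0],"fingers":1}]'
python3 - <<'E'
from h import *
snap('wrist','wrist9');snap('scene','scene9')
print(manip.sense()['tcp_pos'])
red('wrist9')
top('wrist9',.06,(.609,-.222),.03);top('wrist9',.04,(.609,-.222),.07)
top('scene9',.048,(.398,-.277),.03)
E
```

```text
t: 17.2
tcp_pos: [0.6111, -0.2229, 0.2291]
tool_rot: [1.0, -0.0, 0.002, 0.001]
force: [-1.0, -0.4, -0.2]
finger_gap: 1.0
gripper_force: 0.0
[ 0.60944796 -0.22205546  0.22597069]
wrist9 [276. 152.] circ 0.611 -0.2223 127.9 ell [ 0.6037 -0.2224] [0.1235 0.1292] z 0.0135
wrist9 [206. 226.] circ 0.5846 -0.1706 62.7 ell [ 0.5824 -0.1717] [0.0131 0.0567] z 0.0135
wrist9 [ 47. 307.] circ 0.5055 -0.0013 83.1 ell [ 0.5055 -0.0037] [0.0649 0.0743] z 0.013
wrist9 0.06 1624 mean [ 0.6091 -0.2231  0.0616] circ [ 0.6082 -0.2231] 32.1
wrist9 0.04 14181 mean [ 0.6125 -0.223   0.0413] circ [ 0.6081 -0.223 ] 109.9
scene9 0.048 76 mean [ 0.4009 -0.2766  0.047 ] circ [ 0.4    -0.2758] 32.3
```

```bash
python3 -m crank '[{"dp":[-0.03,0.008,0],"delta_rot":[0,0,0],"fingers":1},{"dp":[-0.07,0.018,0],"delta_rot":[0,0,0],"fingers":1},{"dp":[-0.07,0.018,0],"delta_rot":[0,0,0],"fingers":1},{"dp":[-0.07,0.018,0],"delta_rot":[0,0,0],"fingers":1},{"dp":[-0.07,0.018,0],"delta_rot":[0,0,0],"fingers":1},{"dp":[-0.07,0.018,0],"delta_rot":[0,0,0],"fingers":1},{"dp":[-0.042,0.011,0.03],"delta_rot":[0,0,0],"fingers":1},{"dp":[0,0,0.05],"delta_rot":[0,0,0],"fingers":1},{"dp":[0,0,0.03],"delta_rot":[0,0,0],"fingers":1},{"dp":[0,0,0],"delta_rot":[0,0,0],"fingers":1},{"dp":[0,0,0],"delta_rot":[0,0,0],"fingers":1},{"dp":[0,0,0],"delta_rot":[0,0,0],"fingers":1}]'
python3 - <<'E'
from h import *
snap('wrist','wrist10'); s=manip.sense(); print(s['tcp_pos'])
top('wrist10',.048,(.398,-.277),.03); top('wrist10',.028,(.398,-.277),.075)
E
```

```text
t: 18.3
tcp_pos: [0.3992, -0.2766, 0.1716]
tool_rot: [1.0, -0.0, -0.0, -0.0]
force: [0.1, 0.1, 0.5]
finger_gap: 1.004
gripper_force: 0.0
[ 0.39949059 -0.27681944  0.17211742]
wrist10 0.048 2373 mean [ 0.3998 -0.2761  0.0496] circ [ 0.3985 -0.2762] 32.2
wrist10 0.028 29911 mean [ 0.4048 -0.2762  0.0294] circ [ 0.3984 -0.2762] 132.0
```

View pics/wrist10.png

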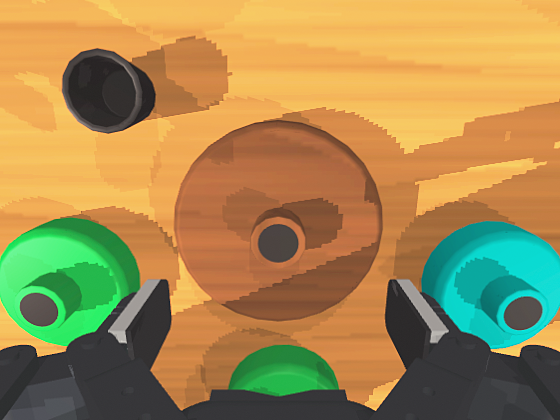

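The wrist view shows the huge lid's knob at (278,240), centred between the fingers, with the look-alikes outside the fingers.

```bash
python3 -m crank '[{"dp":[-0.002,-0.001,0.05],"delta_rot":[0,0,0],"fingers":1},{"dp":[0,0,0.05],"delta_rot":[0,0,0],"fingers":1},{"dp":[0,0,0.027],"delta_rot":[0,0,0],"fingers":1},{"dp":[0,0,0],"delta_rot":[0,0,0],"fingers":1},{"dp":[0,0,0],"delta_rot":[0,0,0],"fingers":0},{"dp":[0,0,0],"delta_rot":[0,0,0],"fingers":-1},{"dp":[0,0,0],"delta_rot":[0,0,0],"fingers":-1},{"dp":[0,0,0],"delta_rot":[0,0,0],"fingers":-1},{"dp":[0,0,0],"delta_rot":[0,0,0],"fingers":-1},{"dp":[0,0,0],"delta_rot":[0,0,0],"fingers":-1},{"dp":[0,0,0],"delta_rot":[0,0,0],"fingers":-1}]' 50
```

```text
t: 19.27
tcp_pos: [0.3985, -0.2766, 0.1097]
tool_rot: [1.0, -0.0, 0.001, 0.001]
force: [1.0, 1.0, 7.7]
finger_gap: 0.349
gripper_force: 48.8
```

```bash
python3 -m crank '[{"dp":[0,0,-0.03],"delta_rot":[0,0,0],"fingers":-1},{"dp":[0,0,-0.08],"delta_rot":[0,0,0],"fingers":-1},{"dp":[0,0,-0.08],"delta_rot":[0,0,0],"fingers":-1},{"dp":[0.016,-0.036,0],"delta_rot":[0,0,0],"fingers":-1},{"dp":[0.033,-0.073,0],"delta_rot":[0,0,0],"fingers":-1},{"dp":[0.033,-0.073,0],"delta_rot":[0,0,0],"fingers":-1},{"dp":[0.033,-0.073,0],"delta_rot":[0,0,0],"fingers":-1},{"dp":[0.033,-0.073,0],"delta_rot":[0,0,0],"fingers":-1},{"dp":[0.033,-0.073,0],"delta_rot":[0,0,0],"fingers":-1},{"dp":[0.033,-0.073,0],"delta_rot":[0,0,0],"fingers":-1},{"dp":[0.033,-0.073,0],"delta_rot":[0,0,0],"fingers":-1},{"dp":[0.033,-0.073,0],"delta_rot":[0,0,0],"fingers":-1}]'
python3 -m crank '[{"dp":[0.033,-0.073,0],"delta_rot":[0,0,0],"fingers":-1},{"dp":[0.033,-0.073,0],"delta_rot":[0,0,0],"fingers":-1},{"dp":[0.033,-0.073,0],"delta_rot":[0,0,0],"fingers":-1},{"dp":[0.033,-0.073,0],"delta_rot":[0,0,0],"fingers":-1},{"dp":[0.03,-0.07,0],"delta_rot":[0,0,0],"fingers":-1},{"dp":[0.018,-0.04,0],"delta_rot":[0,0,0],"fingers":-1},{"dp":[0.005,-0.015,0],"delta_rot":[0,0,0],"fingers":-1},{"dp":[0,0,0],"delta_rot":[0,0,0],"fingers":-1},{"dp":[0,0,0],"delta_rot":[0,0,0],"fingers":-1}]'
python3 - <<'E'
from h import *
for n in('side','scene'): snap(n,n+'11')
t=manip.sense()['tcp_pos'];print(t)
for n in('side11','scene11'): top(n,t[2]-.079,t[:2],.075)
E
```

```text
t: 20.27
tcp_pos: [0.5386, 0.0357, 0.2039]
tool_rot: [1.0, -0.0, 0.0, 0.0]
force: [1.3, -0.4, -0.7]
finger_gap: 0.344
gripper_force: 49.8
t: 21.02
tcp_pos: [0.6301, 0.2415, 0.2031]
tool_rot: [1.0, -0.0, -0.001, 0.001]
force: [-0.2, 0.1, -1.8]
finger_gap: 0.347
gripper_force: 49.8
[0.63016279 0.24040615 0.20326116]
side11 0.1242611572276938 369 mean [0.6233 0.2302 0.1221] circ [0.6255 0.2385] 131.8
scene11 0.1242611572276938 1360 mean [0.6468 0.243  0.1215] circ [0.6334 0.2411] 127.5
```

View pics/scene11.png

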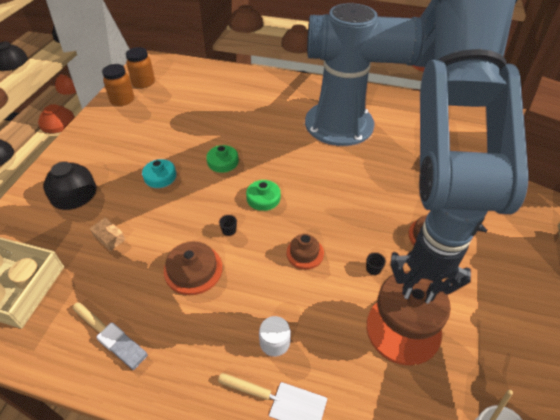

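The scene view shows the huge lid held level at (415,303), above its stand at (404,330). Everything else is in place.

```bash
python3 -m crank '[{"dp":[0.001,-0.003,0.03],"delta_rot":[0,0,0],"fingers":-1},{"dp":[0,0,0.05],"delta_rot":[0,0,0],"fingers":-1},{"dp":[0,0,0.04],"delta_rot":[0,0,0],"fingers":-1},{"dp":[0,0,0.025],"delta_rot":[0,0,0],"fingers":-1},{"dp":[0,0,0.015],"delta_rot":[0,0,0],"fingers":-1},{"dp":[0,0,0.005],"delta_rot":[0,0,0],"fingers":-1},{"dp":[0,0,0],"delta_rot":[0,0,0],"fingers":-1},{"dp":[0,0,0],"delta_rot":[0,0,0],"fingers":-1}]'
```

```text
t: 21.78
tcp_pos: [0.632, 0.2428, 0.1219]
tool_rot: [1.0, -0.001, 0.001, -0.0]
force: [-0.2, 0.0, -0.1]
finger_gap: 0.347
gripper_force: 49.8
```

```bash
python3 -m crank '[{"dp":[0,0,0.006],"delta_rot":[0,0,0],"fingers":-1},{"dp":[0,0,0],"delta_rot":[0,0,0],"fingers":-1},{"dp":[0,0,0],"delta_rot":[0,0,0],"fingers":-0.1},{"dp":[0,0,0],"delta_rot":[0,0,0],"fingers":0.2},{"dp":[0,0,0],"delta_rot":[0,0,0],"fingers":0.6},{"dp":[0,0,0],"delta_rot":[0,0,0],"fingers":1},{"dp":[0,0,-0.03],"delta_rot":[0,0,0],"fingers":1},{"dp":[0,0,-0.06],"delta_rot":[0,0,0],"fingers":1},{"dp":[0,0,-0.07],"delta_rot":[0,0,0],"fingers":1},{"dp":[0,0,-0.06],"delta_rot":[0,0,0],"fingers":1},{"dp":[0,0,0],"delta_rot":[0,0,0],"fingers":1},{"dp":[0,0,0],"delta_rot":[0,0,0],"fingers":1}]'
python3 - <<'E'
from h import *
for n in('wrist','scene','side'):snap(n,n+'12')
red('wrist12');top('wrist12',.06,(.632,.242),.03);top('wrist12',.04,(.632,.242),.08)
for n in('scene12','side12'):
  for c in((.502,.008),(.374,.286),(.608,-.222),(.632,.243)): top(n,.06,c,.03)
E
```

```text
t: 22.78
tcp_pos: [0.6327, 0.2439, 0.2302]
tool_rot: [1.0, -0.0, 0.002, -0.001]
force: [-1.0, 0.1, -0.5]
finger_gap: 0.996
gripper_force: 0.0
wrist12 [255. 158.] circ 0.6292 0.2453 151.1 ell [0.6274 0.2443] [0.1466 0.1481] z 0.0135
wrist12 [519. 313.] circ 0.5222 0.0254 73.0 ell [0.5255 0.0273] [0.0316 0.0649] z 0.0106
wrist12 0.06 1615 mean [0.6332 0.2433 0.0616] circ [0.6322 0.2433] 32.3
wrist12 0.04 21343 mean [0.6373 0.2432 0.0414] circ [0.6324 0.2433] 131.5
scene12 0.06 142 mean [0.5024 0.0078 0.0597] circ [0.5014 0.0075] 33.0
few 0
scene12 0.06 145 mean [ 0.61   -0.2222  0.0599] circ [ 0.6094 -0.2229] 33.0
scene12 0.06 194 mean [0.6346 0.2437 0.0594] circ [0.6336 0.2439] 33.4
side12 0.06 66 mean [0.4988 0.0047 0.0608] circ [0.4978 0.0076] 36.4
side12 0.06 46 mean [0.3757 0.2824 0.0602] circ [0.3766 0.2811] 37.5
side12 0.06 90 mean [ 0.6072 -0.225   0.061 ] circ [ 0.6089 -0.2238] 34.7
side12 0.06 45 mean [0.6309 0.2395 0.0608] circ [0.6314 0.2452] 37.5
```

View pics/wrist12.png

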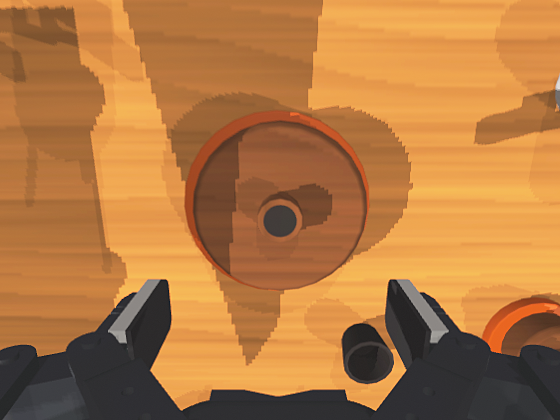

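View pics/side12.png

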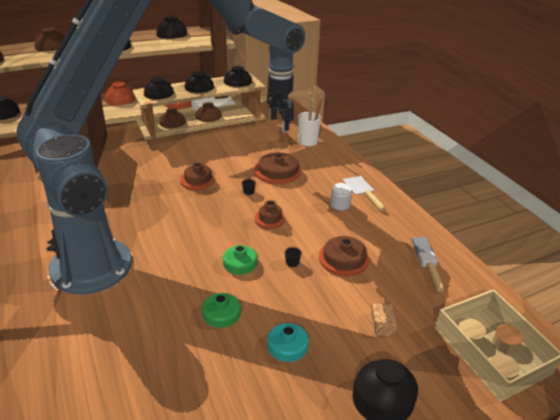

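The huge lid is concentric on its stand at (278,200) in the wrist view, off-centre by 3–4 mm. In the side view all four lids sit flat on their stands, both cups are upright at (249,187) and (293,257), and the gripper is clear.

```bash
python3 -c "
from station import manip; print(manip.sign_off())"
```

```text
the job is handed in; nothing more can be done
None
```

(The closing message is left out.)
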